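# Set the roller gap of the hand creaser

### The job

Set the roller gap on the small hand creaser: turn the round knob on top of its bridge clockwise until you feel the screw bottom, snug but not forced, then back it off by one sixth of a turn. Then swing the lock lever on the bridge round to its stop, clockwise seen from above, and leave the knob at that setting and the things around where they are.

Things in the scene. Friction and masses are not known exactly. Their poses are not given: they have to be found in the camera images.
- creaser: small hand creaser, grey steel frame with two steel rollers, fixed to the table: base 90 x 200 x 14 mm (x, y, z), a bridge 42 x 200 mm over two cheeks with its top 94 mm above the table. Origin: centre of the underside; z up, y along the rollers and the bridge, -x is its front
- knob_mid (a point): centre of the round black ribbed knob on the screw in the bridge's middle, on the screw's upright axis, 131 mm above the creaser's underside; knob 40 mm wide, 26 mm high, alike all round; below it 11 mm of bare 10 mm spindle are free over a 39 mm wide boss. The point is fixed to the creaser. The knob stays at its height and starts 0.15 to 0.5 turn from its bottom. It takes 0.04 N m to turn
- upper_roller (a point): middle of the upper roller (22 mm thick) in its bar under the bridge, moved by the screw: down when the knob goes clockwise seen from above, 1.5 mm a turn. The screw bottoms as it meets the lower roller. From first touch the knob's torque climbs by about 1.3 N m per rad; over 0.35 rad past it (0.5 N m) is overtightened. Let go, it springs back to within 0.05 rad of first touch
- lock_lever (a joint): lock lever on the bridge's top, turning on an upright axis at creaser x 0, y -80 mm. 0: arm points along the creaser's -y, away from the knob (open); grows clockwise seen from above to 1.571 at the stop, where the arm points along the creaser's -x (locked). Starts between 0 and 0.35; it takes 0.06 N m (about 1.5 N at the pin) and stays where it is left
- lever_pin (a point): grip point in the upright black pin at the lever's end, on the pin's axis, 45 mm from the lever's axis and 127 mm above the creaser's underside; the pin is 13 mm thick, 32 mm high, its top 10 mm above this point, the flat 6 mm arm 22 mm below it
- glue_stick: glue stick standing upright, 27 mm wide, 97 mm high, to the left (+y) of the creaser; bystander. Origin: centre of its foot
- card_bundle: banded bundle of white sleeve blanks, 136 x 74 x 31 mm, flat on the table in front of the creaser; bystander. Origin: centre of its underside
- tape_roll: roll of tape lying flat, 108 mm wide, 48 mm high, behind the creaser; bystander. Origin: centre of its underside

How it is judged:
By the outcome, as a careful person would: the job done as asked, in the order asked, and still so for the second after the job is handed in, with the robot touching nothing.
It also fails if it takes over 72 s, if anything falls off the work surface, if the arm or the gripper's body presses on something with over 40 N, if the wrist force passes 120 N, or if a joint passes its speed limit or range.

### The arm

A 6-joint arm with a two-finger parallel gripper is mounted at the origin on a cart in front of the work surface, level with it; the furniture and walls round the work are solid. World frame = base frame: x ahead of the robot, y to its left, z up, the work surface at z = 0. Lengths are in m, angles in rad, forces in N, time in s.
With the tool pointing down it reaches from about 0.375 to 0.925 m from the base axis. Payload 5.7 kg.
Tool frame: the origin (TCP) lies between the finger pads; the fingertips stand 19 mm ahead of it and the grasp point (between the pads) is the TCP (r.finger_overhang is the distance from the TCP to the fingertips, in m); z points along the fingers, y is the line along which they close (so a half turn about z gives the same grasp; the last joint's range is limited). The gripper opens to 88 mm and grips with 3 to 60 N. Pads are 20 mm wide; open, the fingers measure 115 mm over their backs; the gripper's body (75 mm by 178 mm) begins 61 mm behind the grasp point.
Start: joints at [1.15, 0.359, 1.51, -0, 1.272, -0.115], TCP at [0.181, 0.572, 0.242] pointing down, gripper open.
Joint ranges: [-2.97, 2.97], [-1.01, 2.36], [0.21, 2.38], [-0.96, 4.11], [0.2, 2.71], [-2.98, 2.98]. Speed limits (rad/s): [2.39, 2.39, 3.14, 3.14, 3.14, 3.14].

### API

Orientations are given as a rotation vector (axis times angle).
In Python, from workcell import r gives the robot as it stands. The module is installed in compiled form; this text tells all that it offers.
- The arm moves only by the tool arm_command, never from a script. Its argument "plan" is a list of rows, each a list of 6 numbers: the shift along the tool's x, y, z in units of 60 mm (1.0 is 60 mm), then the turn, a rotation vector about the tool's x, y, z in units of 8 degrees (1.0 is 8 degrees). A call has 1 to 10 rows; each row is the pose to reach, as a shift and turn from the pose commanded when the call began, along the tool's axes at that moment; what a row does not reach only later rows make up. A row lasts 1/8 s, in which the tool goes at most 62.5 mm and 10.7 degrees, less where a joint would pass 70% of its speed; a pose out of reach is approached as far as the arm can. A call with a gripper value outside its range is refused whole. "jaw" is the opening, from 0 (shut) to 1 (fully open), set as the call begins (left out, the last holds). The fingers move at their own pace and stop on an object; "force" is the grip in N (left out, the last holds). Time passes only in rows, so rows that repeat a pose let the fingers close. It gives the time, the measured TCP pose, the force, the opening and the grip force at its end, in the units of the state.
- r.get_obs(): the state, without advancing time (a new reading comes with each control period).
- r.snapshot(name): name is "scene" or "top" or "wrist"; returns a dict with "frame" (400x640x3 uint8, red, green, blue), "range_z" (400x640 float32, m along the optical axis (not along the pixel's ray), 0 where there is no reading), "K" (3x3 intrinsics, pixels), "eye" and "orientation" of the camera in the world. Camera axes: x right, y down, z forward; pixel columns grow to the right and rows downward; lengths in m; the calibration is good to about 2 mm. A picture is of the moment at which its call begins.
- r.sign_off(): hands the job in; it is judged then, once.
The state is a dict: "t": time; "joint_pos": joint angles; "dq": joint speeds; "effort": joint torques, N m; "ee_pos": TCP position; "ee_rot": TCP orientation; "contact_force": force on the tool from outside, world axes, zero at the start; "ft_torque": the same for the moment, N m; "gripper_width": opening from 0.0 (shut) to 1.0 (fully open); "finger_force": force on a finger pad.
Only numpy, scipy, OpenCV 4.12 (cv2) and the standard library are available. Lean on these libraries where they do the work, as an engineer would, in place of code of your own. Each camera call takes 0.05 s, during which the arm holds its last target. There are 200 camera calls.

## Working session

There is one attempt and no reset: what is moved stays moved. The work goes in short steps, Python scripts to look and compute and a tool call to move; the robot and the scene stay as the last step left them, time stands still between calls to the robot, and variables do not carry over. Pictures are saved under pics/ and viewed, at most 10 in all, crops included, and the job is handed in when it is done.

Besides the shell and the picture viewer there is one more tool, called by a JSON object that holds its "op" and its "data". arm_command: Moves the arm, as the interface text tells. Its arguments: {"type":"object","properties":{"plan":{"type":"array","items":{"type":"array","items":{"type":"number"}}},"jaw":{"type":"number"},"force":{"type":"number"}},"required":["plan"]}

```bash
mkdir -p pics; cat > h.py <<'E'
import numpy as np, cv2
from scipy.spatial.transform import Rotation as R
from workcell import r
np.set_printoptions(precision=4,suppress=True)
def snap(n,f):
    s=r.snapshot(n); np.savez('/tmp/'+f,**{k:np.asarray(v) for k,v in s.items()})
    cv2.imwrite('pics/'+f+'.png',s['frame'][:,:,::-1]); return s
def rot(o):
    o=np.asarray(o,float)
    return o if o.shape==(3,3) else (R.from_quat(o).as_matrix() if o.size==4 else R.from_rotvec(o).as_matrix())
def cloud(s):
    z=np.asarray(s['range_z'],float); K=s['K']; v,u=np.mgrid[:z.shape[0],:z.shape[1]]
    p=np.stack([(u-K[0,2])/K[0,0]*z,(v-K[1,2])/K[1,1]*z,z],-1)
    w=p@rot(s['orientation']).T+s['eye']; w[z==0]=np.nan; return w
E
python3 - <<'E'
from h import *
a=snap('top','top1');b=snap('scene','scene1')
for s in(a,b): print(s['eye'],s['orientation'],s['K'].ravel())
print(r.get_obs())
cv2.imwrite('pics/both.png',cv2.resize(np.vstack([a['frame'],b['frame']])[:,:,::-1],(480,600)))
E
```

```text
[ 0.3637 -0.1663  0.9427] [-2.1231  2.0761 -0.2459] [487.3817   0.     328.5448   0.     487.3817 198.4361   0.       0.
   1.    ]
[ 0.1129 -0.776   0.462 ] [-1.9374  0.571  -0.3991] [368.0734   0.     327.6968   0.     368.0734 205.1366   0.       0.
   1.    ]
{'t': 0.1, 'joint_pos': array([ 1.1499,  0.3595,  1.5113, -0.    ,  1.2725, -0.1151]), 'dq': array([ 0.0009, -0.0018, -0.0001, -0.0014, -0.0001, -0.0002]), 'effort': array([ -0.0006, -51.6358, -27.1406,   0.0677,   0.0277,  -0.    ]), 'ee_pos': array([0.1804, 0.5716, 0.2409]), 'ee_rot': array([-0.4784, -3.1045,  0.0025]), 'contact_force': array([ 0.5245, -0.5806, -0.8131]), 'ft_torque': array([-0.0415,  0.0071,  0.0194]), 'finger_force': 0.0, 'gripper_width': 0.9979543532624717}
```

View pics/top1.png

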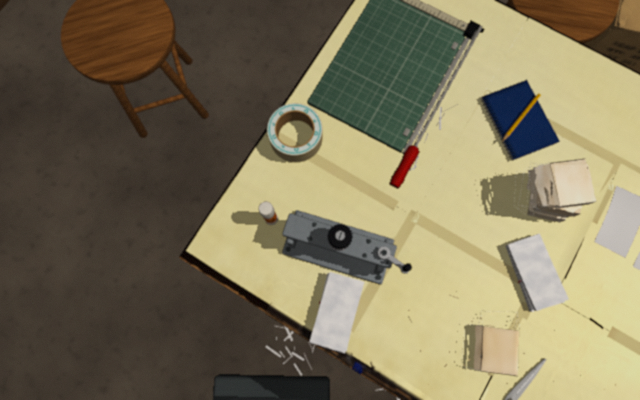

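View pics/scene1.png

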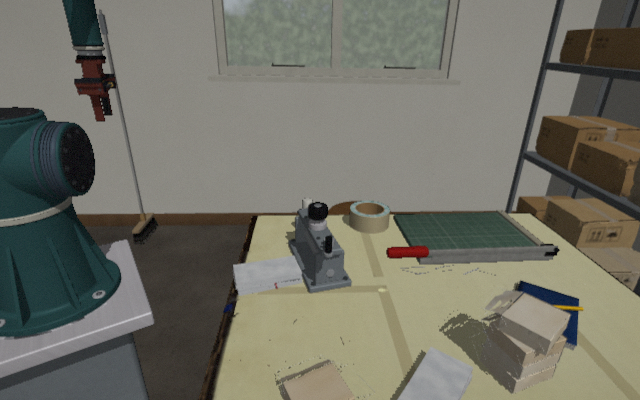

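The top view shows the knob at about (340,236), the lever hub near (383,253), the pin at about (406,267), the glue stick at (267,212) and the tape at (295,132). The card bundle is at about (337,312).

```bash
python3 - <<'E'
from h import *
s=dict(np.load('/tmp/top1.npz')); w=cloud(s)
print('knob px',w[236,340],w[230,340],'pin',w[267,406],w[266,404],'hub',w[253,383])
x,y,z=w[...,0],w[...,1],w[...,2]
roi=np.zeros(z.shape,bool); roi[195:300,270:420]=1
def rng(lo,hi):
    m=roi&(z>lo)&(z<hi); p=w[m]; return m,p
m,p=rng(.136,.150); 
import scipy.ndimage as nd
l,n=nd.label(m)
for i in range(1,n+1):
    q=w[l==i]; 
    if len(q)>5: print('hi',len(q),q.mean(0),q.min(0),q.max(0))
m,p=rng(.088,.099); (c,sz,a)=cv2.minAreaRect((p[:,:2]*1000).astype(np.float32)); print('bridge',len(p),c,sz,a)
m,p=rng(.100,.112); print('arm',len(p),p.mean(0))
l,n=nd.label(m)
for i in range(1,n+1):
    q=w[l==i]; 
    if len(q)>5: print(len(q),q.mean(0))
for nm,(u,v) in dict(glue=(267,206),tape=(275,130),card=(340,310)).items(): print(nm,w[v,u])
big=cv2.resize(s['frame'][190:300,255:425,::-1],None,fx=4.5,fy=4.5,interpolation=cv2.INTER_CUBIC); cv2.imwrite('pics/crop.png',big)
E
```

```text
knob px [ 0.4881 -0.1861  0.146 ] [ 0.4988 -0.186   0.1419] pin [ 0.4405 -0.2958  0.1367] [ 0.4424 -0.293   0.1334] hub [ 0.4664 -0.2613  0.1072]
hi 468 [ 0.489  -0.1856  0.1438] [ 0.4689 -0.2062  0.136 ] [ 0.5096 -0.1661  0.1479]
hi 21 [ 0.44   -0.2974  0.1374] [ 0.4357 -0.3024  0.1362] [ 0.4454 -0.294   0.1403]
hi 6 [ 0.4436 -0.3008  0.1378] [ 0.442  -0.3024  0.1365] [ 0.4454 -0.2989  0.1399]
bridge 2096 (494.9896240234375, -168.17169189453125) (237.0881805419922, 46.375343322753906) 72.76709747314453
arm 275 [ 0.459  -0.2686  0.1061]
260 [ 0.4582 -0.2735  0.1062]
glue [ 0.547  -0.0565  0.0947]
tape [ 0.7091 -0.0583  0.0478]
card [ 0.3699 -0.1912  0.0292]
```

View pics/crop.png

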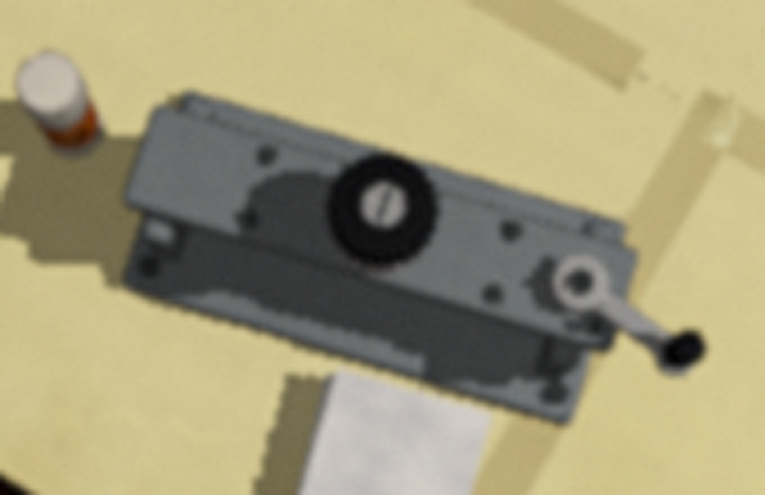

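```bash
cat >> h.py <<'E'
def shift(*targets):
    o=r.get_obs(); M=R.from_rotvec(o['ee_rot']).as_matrix()
    for t in targets: print('units',(M.T@(np.array(t)-o['ee_pos'])/.06).round(3))
E
python3 - <<'E'
from h import *
print(R.from_rotvec(r.get_obs()['ee_rot']).as_matrix())
shift([.4,.3,.242],[.489,-.186,.242])
E
```

```text
[[-0.9536  0.301  -0.0007]
 [ 0.301   0.9536 -0.0015]
 [ 0.0002 -0.0016 -1.    ]]
units [-4.853 -3.216 -0.014]
units [ -8.706 -10.493  -0.003]
```

{"op": "arm_command", "data": {"plan": [[-4.85, -3.2, 0, 0, 0, 0], [-4.85, -3.2, 0, 0, 0, 0], [-4.85, -3.2, 0, 0, 0, 0], [-4.85, -3.2, 0, 0, 0, 0], [-4.85, -3.2, 0, 0, 0, 0], [-4.85, -3.2, 0, 0, 0, 0], [-8.7, -10.5, 0, 0, 0, 0], [-8.7, -10.5, 0, 0, 0, 0], [-8.7, -10.5, 0, 0, 0, 0], [-8.7, -10.5, 0, 0, 0, 0]]}}

```text
t: 1.35
ee_pos: [0.4449, 0.0536, 0.2416]
ee_rot: [0.478, 3.105, -0.0]
contact_force: [1.6, 0.0, 0.6]
gripper_width: 0.998
finger_force: 0.0
```

```bash
python3 - <<'E'
from h import *
o=r.get_obs(); print(o['t'],o['joint_pos'],o['ee_pos'],o['ee_rot'])
shift([.489,-.186,.242])
E
```

```text
1.35 [-0.0345  0.1376  1.8212 -0.      1.1828 -1.2997] [0.4449 0.0536 0.2416] [ 0.4781  3.1049 -0.0001]
units [-1.902 -3.586 -0.006]
```

{"op": "arm_command", "data": {"plan": [[-1.9, -3.58, 0, 0, 0, 0], [-1.9, -3.58, 0, 0, 0, 0], [-1.9, -3.58, 0, 0, 0, 0], [-1.9, -3.58, 0, 0, 0, 0], [-1.9, -3.58, 0, 0, 0, 0], [-1.9, -3.58, 0, 0, 0, 0]]}}

```text
t: 2.1
ee_pos: [0.4883, -0.1831, 0.2411]
ee_rot: [-0.48, -3.103, -0.002]
contact_force: [-0.6, 0.3, 0.4]
gripper_width: 1.002
finger_force: 0.0
```

```bash
python3 - <<'E'
from h import *
o=r.get_obs(); print(o['t'],o['joint_pos'],o['ee_pos'],o['ee_rot'],o['contact_force'],o['ft_torque'])
s=snap('wrist','w1'); w=cloud(s); x,y,z=w[...,0],w[...,1],w[...,2]
m=(z>.140)&(z<.148)&(np.hypot(x-.489,y+.186)<.03)
if m.sum()>10:
  c,rad=cv2.minEnclosingCircle((w[m][:,:2]*1000).astype(np.float32)); print('knob',c,rad,w[m].mean(0),m.sum())
m=(z>.130)&(z<.145)&(np.hypot(x-.441,y+.298)<.02)
if m.sum()>3:print('pin',w[m].mean(0),w[m].min(0),w[m].max(0),m.sum())
shift([.489,-.186,.136])
E
```

```text
2.1 [-0.4916  0.2476  1.6771  0.0004  1.2188 -1.7558] [ 0.4883 -0.1831  0.2411] [-0.4796 -3.1032 -0.0016] [-0.5899  0.325   0.3916] [ 0.0325 -0.0638  0.0054]
knob (489.7054138183594, -182.83721923828125) 20.77666664123535 [ 0.4888 -0.1825  0.1433] 1691
pin [ 0.4414 -0.2947  0.1353] [ 0.4354 -0.3021  0.13  ] [ 0.4477 -0.2896  0.1379] 206
units [-0.031 -0.053  1.754]
```

View pics/w1.png

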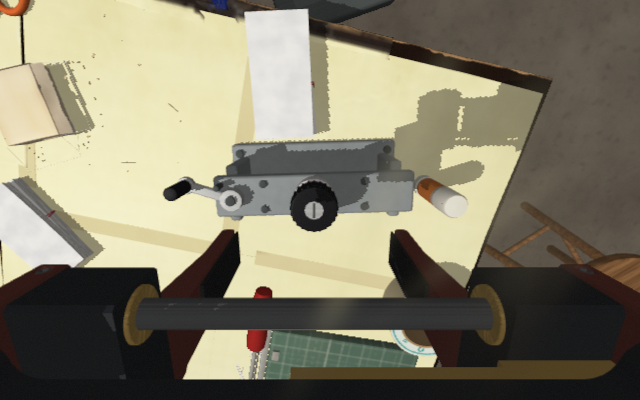

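The wrist view shows the knob at (314,205) with a slot on top. The pin is at (177,190), the glue stick at (445,200) and the cards at (280,70), all clear of the fingers. I'll descend and grip lightly.

{"op": "arm_command", "data": {"plan": [[-0.015, -0.01, 0.7, 0, 0, 0], [-0.015, -0.01, 1.3, 0, 0, 0], [-0.015, -0.01, 1.7, 0, 0, 0], [-0.015, -0.01, 1.75, 0, 0, 0], [-0.015, -0.01, 1.75, 0, 0, 0], [-0.015, -0.01, 1.75, 0, 0, 0]]}}

```text
t: 2.9
ee_pos: [0.4905, -0.1846, 0.1379]
ee_rot: [0.477, 3.103, -0.001]
contact_force: [0.7, -0.3, 0.5]
gripper_width: 0.999
finger_force: 0.0
```

{"op": "arm_command", "data": {"plan": [[0, 0, 0, 0, 0, 0], [0, 0, 0, 0, 0, 0], [0, 0, 0, 0, 0, 0], [0, 0, 0, 0, 0, 0], [0, 0, 0, 0, 0, 0], [0, 0, 0, 0, 0, 0]], "jaw": 0.3, "force": 15}}

```text
t: 3.65
ee_pos: [0.4898, -0.184, 0.1366]
ee_rot: [0.479, 3.105, 0.002]
contact_force: [1.4, 3.1, 0.3]
gripper_width: 0.451
finger_force: 15.0
```

```bash
cat >> h.py <<'E'
def st():
    o=r.get_obs(); M=R.from_rotvec(o['ee_rot']).as_matrix()
    print('t',round(o['t'],2),'yaw',np.arctan2(M[1,0],M[0,0]).round(4),'pos',o['ee_pos'],'F',o['contact_force'],'T',o['ft_torque'],'j6',o['joint_pos'][5].round(3),'w',round(o['gripper_width']*88,1),'ff',round(o['finger_force'],1),'tilt',M[:,2])
E
python3 -c "
from h import *
st()"
```

```text
t 3.65 yaw 2.8353 pos [ 0.4898 -0.184   0.1366] F [1.3794 3.1156 0.2946] T [ 0.5575 -0.2005 -0.0549] j6 -1.757 w 39.7 ff 15.0 tilt [ 0.0002  0.001  -1.    ]
```

{"op": "arm_command", "data": {"plan": [[0, 0, 0, 0, 0, 0], [0, 0, 0, 0, 0, 0.5], [0, 0, 0, 0, 0, 1.5], [0, 0, 0, 0, 0, 2.5], [0, 0, 0, 0, 0, 3.5], [0, 0, 0, 0, 0, 4.5], [0, 0, 0, 0, 0, 5.5], [0, 0, 0, 0, 0, 5.5], [0, 0, 0, 0, 0, 5.5]], "force": 40}}

```text
t: 4.78
ee_pos: [0.4901, -0.1837, 0.1366]
ee_rot: [-1.607, -2.699, -0.002]
contact_force: [3.0, 5.4, -0.1]
gripper_width: 0.452
finger_force: 40.0
```

```bash
python3 -c "
from h import *
st();st()"
```

```text
t 4.78 yaw 2.0674 pos [ 0.4901 -0.1837  0.1366] F [ 3.0182  5.3719 -0.1171] T [ 0.875  -0.4207  0.0035] j6 -0.989 w 39.8 ff 40.0 tilt [ 0.0006  0.0013 -1.    ]
t 4.78 yaw 2.0674 pos [ 0.4901 -0.1837  0.1366] F [ 3.0182  5.3719 -0.1171] T [ 0.875  -0.4207  0.0035] j6 -0.989 w 39.8 ff 40.0 tilt [ 0.0006  0.0013 -1.    ]
```

{"op": "arm_command", "data": {"plan": [[0, 0, 0, 0, 0, 0.6], [0, 0, 0, 0, 0, 0.6], [0, 0, 0, 0, 0, 0.6]]}}

```text
t: 5.15
ee_pos: [0.4901, -0.1837, 0.1367]
ee_rot: [-1.719, -2.63, -0.002]
contact_force: [3.5, 5.8, 0.2]
gripper_width: 0.447
finger_force: 40.0
```

```bash
cat >> h.py <<'E'
def q():
    o=r.get_obs(); M=R.from_rotvec(o['ee_rot']).as_matrix()
    print('t',round(o['t'],2),'yaw',np.arctan2(M[1,0],M[0,0]).round(4),'F',o['contact_force'],'Tz',o['ft_torque'][2].round(4),'e6',o['effort'][5].round(4))
E
python3 -c "
from h import *
q()"
```

```text
t 5.15 yaw 1.9837 F [3.5274 5.815  0.1982] Tz -0.0621 e6 -0.0287
```

{"op": "arm_command", "data": {"plan": [[0, 0, 0, 0, 0, 0.6], [0, 0, 0, 0, 0, 0.6], [0, 0, 0, 0, 0, 0.6]]}}

```text
t: 5.52
ee_pos: [0.4901, -0.1837, 0.1366]
ee_rot: [-1.828, -2.555, -0.002]
contact_force: [2.3, 4.7, -0.6]
gripper_width: 0.449
finger_force: 40.0
```

```bash
python3 -c "
from h import *
q()"
```

```text
t 5.53 yaw 1.8998 F [ 2.3333  4.6929 -0.623 ] Tz -0.0727 e6 -0.0288
```

{"op": "arm_command", "data": {"plan": [[0, 0, 0, 0, 0, 0.6], [0, 0, 0, 0, 0, 0.6], [0, 0, 0, 0, 0, 0.6]]}}

```text
t: 5.9
ee_pos: [0.4902, -0.1836, 0.1366]
ee_rot: [-1.933, -2.476, -0.003]
contact_force: [3.4, 6.6, -0.1]
gripper_width: 0.45
finger_force: 40.0
```

```bash
python3 -c "
from h import *
q()"
```

```text
t 5.9 yaw 1.8161 F [ 3.3723  6.6186 -0.0579] Tz -0.0733 e6 -0.029
```

{"op": "arm_command", "data": {"plan": [[0, 0, 0, 0, 0, 0.6], [0, 0, 0, 0, 0, 0.6], [0, 0, 0, 0, 0, 0.6]]}}

```text
t: 6.28
ee_pos: [0.4902, -0.1837, 0.1366]
ee_rot: [-2.035, -2.393, -0.003]
contact_force: [2.7, 5.7, -1.4]
gripper_width: 0.451
finger_force: 40.0
```

```bash
python3 -c "
from h import *
q()"
```

```text
t 6.28 yaw 1.7323 F [ 2.6666  5.704  -1.4183] Tz 0.0189 e6 -0.029
```

{"op": "arm_command", "data": {"plan": [[0, 0, 0, 0, 0, 0.6], [0, 0, 0, 0, 0, 0.6], [0, 0, 0, 0, 0, 0.6]]}}

```text
t: 6.65
ee_pos: [0.4903, -0.1837, 0.1366]
ee_rot: [-2.133, -2.306, -0.003]
contact_force: [3.4, 6.3, -0.2]
gripper_width: 0.445
finger_force: 40.0
```

```bash
python3 -c "
from h import *
q()"
```

```text
t 6.65 yaw 1.6485 F [ 3.3981  6.319  -0.1949] Tz -0.0671 e6 -0.0293
```

{"op": "arm_command", "data": {"plan": [[0, 0, 0, 0, 0, 0.6], [0, 0, 0, 0, 0, 0.6], [0, 0, 0, 0, 0, 0.6]]}}

```text
t: 7.02
ee_pos: [0.4903, -0.1837, 0.1366]
ee_rot: [-2.228, -2.215, -0.003]
contact_force: [3.6, 5.7, -1.3]
gripper_width: 0.45
finger_force: 40.0
```

```bash
python3 -c "
from h import *
q()"
```

```text
t 7.03 yaw 1.5647 F [ 3.5598  5.6831 -1.2771] Tz -0.0039 e6 -0.0295
```

{"op": "arm_command", "data": {"plan": [[0, 0, 0, 0, 0, 0.6], [0, 0, 0, 0, 0, 0.6], [0, 0, 0, 0, 0, 0.6]]}}

```text
t: 7.4
ee_pos: [0.4903, -0.1837, 0.1366]
ee_rot: [-2.319, -2.119, -0.003]
contact_force: [4.0, 5.9, -1.2]
gripper_width: 0.45
finger_force: 40.0
```

```bash
python3 -c "
from h import *
q()"
```

```text
t 7.4 yaw 1.4809 F [ 4.0072  5.9137 -1.199 ] Tz -0.027 e6 -0.0297
```

{"op": "arm_command", "data": {"plan": [[0, 0, 0, 0, 0, 0.6], [0, 0, 0, 0, 0, 0.6], [0, 0, 0, 0, 0, 0.6]]}}

```text
t: 7.78
ee_pos: [0.4904, -0.1837, 0.1366]
ee_rot: [-2.406, -2.02, -0.003]
contact_force: [3.8, 6.4, -1.4]
gripper_width: 0.45
finger_force: 40.0
```

```bash
python3 -c "
from h import *
q()"
```

```text
t 7.78 yaw 1.3971 F [ 3.8353  6.4318 -1.4218] Tz -0.053 e6 -0.0298
```

{"op": "arm_command", "data": {"plan": [[0, 0, 0, 0, 0, 0.6], [0, 0, 0, 0, 0, 0.6], [0, 0, 0, 0, 0, 0.6]]}}

```text
t: 8.15
ee_pos: [0.4904, -0.1837, 0.1366]
ee_rot: [-2.488, -1.918, -0.003]
contact_force: [3.5, 5.8, -1.6]
gripper_width: 0.446
finger_force: 40.0
```

```bash
python3 -c "
from h import *
q()"
```

```text
t 8.15 yaw 1.3134 F [ 3.4921  5.8393 -1.6052] Tz -0.029 e6 -0.0301
```

{"op": "arm_command", "data": {"plan": [[0, 0, 0, 0, 0, 0.6], [0, 0, 0, 0, 0, 0.6], [0, 0, 0, 0, 0, 0.6]]}}

```text
t: 8.52
ee_pos: [0.4904, -0.1837, 0.1366]
ee_rot: [-2.566, -1.812, -0.003]
contact_force: [4.7, 6.3, -1.3]
gripper_width: 0.45
finger_force: 40.0
```

```bash
python3 -c "
from h import *
q()"
```

```text
t 8.53 yaw 1.2296 F [ 4.65    6.2548 -1.2539] Tz -0.0494 e6 -0.0304
```

{"op": "arm_command", "data": {"plan": [[0, 0, 0, 0, 0, 0.6], [0, 0, 0, 0, 0, 0.6], [0, 0, 0, 0, 0, 0.6]]}}

```text
t: 8.9
ee_pos: [0.4905, -0.1837, 0.1366]
ee_rot: [-2.64, -1.703, -0.003]
contact_force: [3.3, 5.7, -1.9]
gripper_width: 0.448
finger_force: 40.0
```

```bash
python3 -c "
from h import *
q()"
```

```text
t 8.9 yaw 1.1458 F [ 3.3113  5.7397 -1.9336] Tz -0.0201 e6 -0.0306
```

{"op": "arm_command", "data": {"plan": [[0, 0, 0, 0, 0, 0.6], [0, 0, 0, 0, 0, 0.6], [0, 0, 0, 0, 0, 0.6]]}}

```text
t: 9.28
ee_pos: [0.4905, -0.1837, 0.1366]
ee_rot: [-2.709, -1.591, -0.003]
contact_force: [3.8, 6.6, -1.7]
gripper_width: 0.449
finger_force: 40.0
```

```bash
python3 -c "
from h import *
q()"
```

```text
t 9.28 yaw 1.062 F [ 3.8375  6.6367 -1.6733] Tz -0.046 e6 -0.0308
```

{"op": "arm_command", "data": {"plan": [[0, 0, 0, 0, 0, 0.6], [0, 0, 0, 0, 0, 0.6], [0, 0, 0, 0, 0, 0.6]]}}

```text
t: 9.65
ee_pos: [0.4906, -0.1837, 0.1366]
ee_rot: [-2.773, -1.476, -0.003]
contact_force: [3.9, 4.9, -1.3]
gripper_width: 0.444
finger_force: 40.0
```

```bash
python3 -c "
from h import *
q()"
```

```text
t 9.65 yaw 0.9783 F [ 3.9159  4.868  -1.2542] Tz 0.0077 e6 -0.031
```

{"op": "arm_command", "data": {"plan": [[0, 0, 0, 0, 0, 0.6], [0, 0, 0, 0, 0, 0.6], [0, 0, 0, 0, 0, 0.6]]}}

```text
t: 10.02
ee_pos: [0.4905, -0.1838, 0.1366]
ee_rot: [-2.832, -1.358, -0.003]
contact_force: [5.2, 5.8, -1.9]
gripper_width: 0.449
finger_force: 40.0
```

```bash
python3 -c "
from h import *
q()"
```

```text
t 10.03 yaw 0.8944 F [ 5.1957  5.8461 -1.9145] Tz -0.0684 e6 -0.0312
```

{"op": "arm_command", "data": {"plan": [[0, 0, 0, 0, 0, 0.6], [0, 0, 0, 0, 0, 0.6], [0, 0, 0, 0, 0, 0.6]]}}

```text
t: 10.4
ee_pos: [0.4906, -0.1838, 0.1366]
ee_rot: [-2.887, -1.239, -0.003]
contact_force: [5.5, 5.0, -2.0]
gripper_width: 0.448
finger_force: 40.0
```

```bash
python3 -c "
from h import *
q()"
```

```text
t 10.4 yaw 0.8107 F [ 5.4507  4.9884 -1.9814] Tz -0.0464 e6 -0.0316
```

{"op": "arm_command", "data": {"plan": [[0, 0, 0, 0, 0, 0.6], [0, 0, 0, 0, 0, 0.6], [0, 0, 0, 0, 0, 0.6]]}}

```text
t: 10.78
ee_pos: [0.4906, -0.1838, 0.1366]
ee_rot: [-2.936, -1.117, -0.003]
contact_force: [4.0, 5.3, -1.9]
gripper_width: 0.449
finger_force: 40.0
```

```bash
python3 -c "
from h import *
q()"
```

```text
t 10.78 yaw 0.7269 F [ 3.9754  5.295  -1.9296] Tz -0.0468 e6 -0.0318
```

{"op": "arm_command", "data": {"plan": [[0, 0, 0, 0, 0, 0.6], [0, 0, 0, 0, 0, 0.6], [0, 0, 0, 0, 0, 0.6]]}}

```text
t: 11.15
ee_pos: [0.4907, -0.1839, 0.1366]
ee_rot: [-2.98, -0.993, -0.003]
contact_force: [3.8, 5.4, -1.6]
gripper_width: 0.453
finger_force: 40.0
```

```bash
python3 -c "
from h import *
q()"
```

```text
t 11.15 yaw 0.6432 F [ 3.8073  5.4216 -1.6247] Tz -0.0622 e6 -0.032
```

{"op": "arm_command", "data": {"plan": [[0, 0, 0, 0, 0, 0.6], [0, 0, 0, 0, 0, 0.6], [0, 0, 0, 0, 0, 0.6]]}}

```text
t: 11.52
ee_pos: [0.4907, -0.1839, 0.1366]
ee_rot: [-3.019, -0.867, -0.003]
contact_force: [4.0, 5.3, -2.3]
gripper_width: 0.452
finger_force: 40.0
```

```bash
python3 -c "
from h import *
q()"
```

```text
t 11.53 yaw 0.5594 F [ 4.0359  5.3299 -2.3385] Tz -0.0918 e6 -0.0322
```

{"op": "arm_command", "data": {"plan": [[0, 0, 0, 0, 0, 0.6], [0, 0, 0, 0, 0, 0.6], [0, 0, 0, 0, 0, 0.6]]}}

```text
t: 11.9
ee_pos: [0.4907, -0.1839, 0.1366]
ee_rot: [-3.053, -0.74, -0.003]
contact_force: [4.7, 6.1, -2.5]
gripper_width: 0.447
finger_force: 40.0
```

```bash
python3 -c "
from h import *
q()"
```

```text
t 11.9 yaw 0.4756 F [ 4.7076  6.0613 -2.524 ] Tz -0.0386 e6 -0.0324
```

{"op": "arm_command", "data": {"plan": [[0, 0, 0, 0, 0, 0.6], [0, 0, 0, 0, 0, 0.6], [0, 0, 0, 0, 0, 0.6]]}}

```text
t: 12.28
ee_pos: [0.4907, -0.184, 0.1367]
ee_rot: [-3.081, -0.612, -0.003]
contact_force: [4.6, 5.6, -1.2]
gripper_width: 0.449
finger_force: 40.0
```

```bash
python3 -c "
from h import *
q()"
```

```text
t 12.28 yaw 0.3919 F [ 4.6037  5.613  -1.1632] Tz -0.0363 e6 -0.0326
```

{"op": "arm_command", "data": {"plan": [[0, 0, 0, 0, 0, 0.6], [0, 0, 0, 0, 0, 0.6], [0, 0, 0, 0, 0, 0.6]]}}

```text
t: 12.65
ee_pos: [0.4907, -0.184, 0.1367]
ee_rot: [-3.104, -0.482, -0.003]
contact_force: [3.6, 4.9, -2.3]
gripper_width: 0.449
finger_force: 40.0
```

```bash
python3 -c "
from h import *
q(); snap('wrist','w2')"
```

```text
t 12.65 yaw 0.3081 F [ 3.593   4.9483 -2.3009] Tz -0.0332 e6 -0.0328
```

View pics/w2.png

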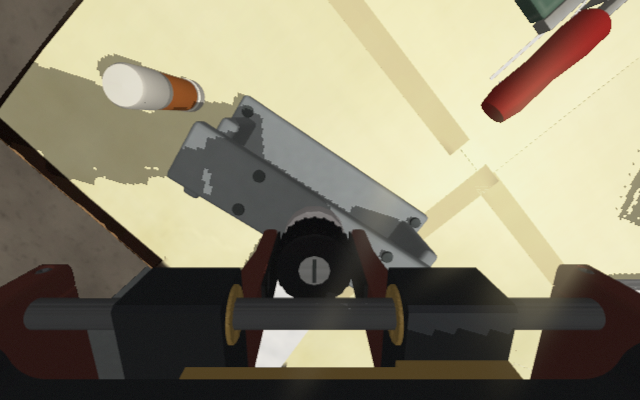

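The slot at (314,270) is still vertical in the gripper's view, so the knob has turned with the gripper without slipping. I'll carry on.

{"op": "arm_command", "data": {"plan": [[0, 0, 0, 0, 0, 0.6], [0, 0, 0, 0, 0, 0.6], [0, 0, 0, 0, 0, 0.6]]}}

```text
t: 13.08
ee_pos: [0.4907, -0.184, 0.1366]
ee_rot: [-3.121, -0.352, -0.003]
contact_force: [4.8, 3.9, -2.9]
gripper_width: 0.448
finger_force: 40.0
```

```bash
python3 -c "
from h import *
q()"
```

```text
t 13.07 yaw 0.2243 F [ 4.82    3.9221 -2.9498] Tz -0.0103 e6 -0.0329
```

{"op": "arm_command", "data": {"plan": [[0, 0, 0, 0, 0, 0.6], [0, 0, 0, 0, 0, 0.6], [0, 0, 0, 0, 0, 0.6]]}}

```text
t: 13.45
ee_pos: [0.4907, -0.1841, 0.1366]
ee_rot: [-3.133, -0.221, -0.003]
contact_force: [4.0, 4.9, -2.7]
gripper_width: 0.446
finger_force: 40.0
```

```bash
python3 -c "
from h import *
q()"
```

```text
t 13.45 yaw 0.1406 F [ 3.9612  4.8614 -2.6835] Tz -0.0112 e6 -0.0331
```

{"op": "arm_command", "data": {"plan": [[0, 0, 0, 0, 0, 0.6], [0, 0, 0, 0, 0, 0.6], [0, 0, 0, 0, 0, 0.6]]}}

```text
t: 13.82
ee_pos: [0.4907, -0.1841, 0.1366]
ee_rot: [-3.14, -0.089, -0.003]
contact_force: [4.4, 5.2, -2.4]
gripper_width: 0.45
finger_force: 40.0
```

```bash
python3 -c "
from h import *
q()"
```

```text
t 13.82 yaw 0.0568 F [ 4.3753  5.1606 -2.3652] Tz -0.0152 e6 -0.0332
```

{"op": "arm_command", "data": {"plan": [[0, 0, 0, 0, 0, 0.6], [0, 0, 0, 0, 0, 0.6], [0, 0, 0, 0, 0, 0.6]]}}

```text
t: 14.2
ee_pos: [0.4907, -0.1842, 0.1366]
ee_rot: [-3.141, 0.042, -0.003]
contact_force: [4.2, 4.4, -2.7]
gripper_width: 0.445
finger_force: 40.0
```

```bash
python3 -c "
from h import *
q()"
```

```text
t 14.2 yaw -0.0269 F [ 4.2473  4.3781 -2.7246] Tz 0.0118 e6 -0.0334
```

{"op": "arm_command", "data": {"plan": [[0, 0, 0, 0, 0, 0.6], [0, 0, 0, 0, 0, 0.6], [0, 0, 0, 0, 0, 0.6]]}}

```text
t: 14.58
ee_pos: [0.4907, -0.1842, 0.1366]
ee_rot: [-3.136, 0.174, -0.003]
contact_force: [5.1, 4.3, -2.4]
gripper_width: 0.449
finger_force: 40.0
```

```bash
python3 -c "
from h import *
q()"
```

```text
t 14.57 yaw -0.1107 F [ 5.0532  4.3382 -2.4056] Tz -0.0071 e6 -0.0335
```

{"op": "arm_command", "data": {"plan": [[0, 0, 0, 0, 0, 0.6], [0, 0, 0, 0, 0, 0.6], [0, 0, 0, 0, 0, 0.6]]}}

```text
t: 14.95
ee_pos: [0.4907, -0.1843, 0.1367]
ee_rot: [-3.126, 0.305, -0.003]
contact_force: [3.8, 3.9, -2.6]
gripper_width: 0.451
finger_force: 40.0
```

```bash
python3 -c "
from h import *
q()"
```

```text
t 14.95 yaw -0.1944 F [ 3.811   3.9066 -2.6004] Tz -0.0243 e6 -0.0336
```

{"op": "arm_command", "data": {"plan": [[0, 0, 0, 0, 0, 0.6], [0, 0, 0, 0, 0, 0.6], [0, 0, 0, 0, 0, 0.6]]}}

```text
t: 15.32
ee_pos: [0.4907, -0.1843, 0.1366]
ee_rot: [-3.111, 0.436, -0.003]
contact_force: [4.9, 4.2, -2.8]
gripper_width: 0.448
finger_force: 40.0
```

```bash
python3 -c "
from h import *
q()"
```

```text
t 15.32 yaw -0.2782 F [ 4.8658  4.2356 -2.7502] Tz -0.066 e6 -0.0303
```

{"op": "arm_command", "data": {"plan": [[0, 0, 0, 0, 0, 0.6], [0, 0, 0, 0, 0, 0.6], [0, 0, 0, 0, 0, 0.6]]}}

```text
t: 15.7
ee_pos: [0.4907, -0.1843, 0.1366]
ee_rot: [-3.09, 0.565, -0.003]
contact_force: [3.8, 3.5, -2.6]
gripper_width: 0.444
finger_force: 40.0
```

```bash
python3 -c "
from h import *
q()"
```

```text
t 15.7 yaw -0.3618 F [ 3.8113  3.5391 -2.5737] Tz 0.0431 e6 0.0628
```

{"op": "arm_command", "data": {"plan": [[0, 0, 0, 0, 0, 0.3], [0, 0, 0, 0, 0, 0.3], [0, 0, 0, 0, 0, 0.3]]}}

```text
t: 16.08
ee_pos: [0.4907, -0.1843, 0.1367]
ee_rot: [-3.077, 0.63, -0.003]
contact_force: [4.1, 3.8, -2.3]
gripper_width: 0.445
finger_force: 40.0
```

```bash
python3 -c "
from h import *
q()"
```

```text
t 16.07 yaw -0.4036 F [ 4.1139  3.7556 -2.2833] Tz 0.116 e6 0.1142
```

{"op": "arm_command", "data": {"plan": [[0, 0, 0, 0, 0, 0.3], [0, 0, 0, 0, 0, 0.3], [0, 0, 0, 0, 0, 0.3]]}}

```text
t: 16.45
ee_pos: [0.4907, -0.1843, 0.1366]
ee_rot: [-3.063, 0.694, -0.003]
contact_force: [4.6, 4.0, -2.4]
gripper_width: 0.449
finger_force: 40.0
```

```bash
python3 -c "
from h import *
q()"
```

```text
t 16.45 yaw -0.4454 F [ 4.6167  4.0068 -2.4459] Tz 0.1086 e6 0.172
```

The torque line (1.3 N m/rad) puts first touch at yaw ≈ -0.288, and I'm now 0.16 rad past it, so the screw is snug. Backing off by 1/6 turn takes the yaw to 0.757, a turn of -8.6 units.

{"op": "arm_command", "data": {"plan": [[0, 0, 0, 0, 0, -1], [0, 0, 0, 0, 0, -2], [0, 0, 0, 0, 0, -3], [0, 0, 0, 0, 0, -4], [0, 0, 0, 0, 0, -5], [0, 0, 0, 0, 0, -6], [0, 0, 0, 0, 0, -7], [0, 0, 0, 0, 0, -8], [0, 0, 0, 0, 0, -8.6], [0, 0, 0, 0, 0, -8.6]]}}

```text
t: 17.7
ee_pos: [0.4906, -0.1838, 0.1366]
ee_rot: [-2.919, -1.159, -0.003]
contact_force: [3.8, 5.6, -2.3]
gripper_width: 0.45
finger_force: 40.0
```

{"op": "arm_command", "data": {"plan": [[0, 0, 0, 0, 0, 0], [0, 0, 0, 0, 0, 0]]}}

```text
t: 17.95
ee_pos: [0.4906, -0.1839, 0.1366]
ee_rot: [-2.92, -1.158, -0.003]
contact_force: [4.4, 5.1, -2.0]
gripper_width: 0.449
finger_force: 40.0
```

```bash
python3 -c "
from h import *
q(); s=snap('wrist','w3')
cv2.imwrite('pics/w3c.png',cv2.resize(s['frame'][220:320,240:390,::-1],None,fx=4,fy=4))"
```

```text
t 17.95 yaw 0.7551 F [ 4.3618  5.1192 -2.0113] Tz 0.074 e6 0.0391
```

View pics/w3c.png

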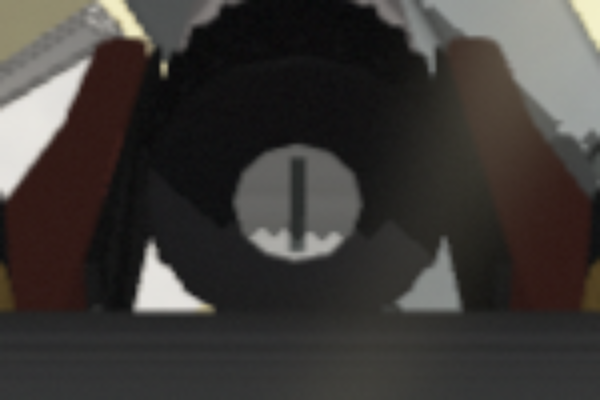

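The slot is still vertical at (298,200), so the grip held. Now I'll release and raise.

{"op": "arm_command", "data": {"plan": [[0, 0, 0, 0, 0, 0], [0, 0, 0, 0, 0, 0], [0, 0, 0, 0, 0, 0], [0, 0, 0, 0, 0, 0], [0, 0, -0.3, 0, 0, 0], [0, 0, -0.9, 0, 0, 0], [0, 0, -1.6, 0, 0, 0], [0, 0, -1.75, 0, 0, 0], [0, 0, -1.75, 0, 0, 0]], "jaw": 0.8}}

```text
t: 19.12
ee_pos: [0.4897, -0.1846, 0.2418]
ee_rot: [2.919, 1.158, 0.001]
contact_force: [0.6, -0.1, -1.1]
gripper_width: 0.801
finger_force: 0.0
```

```bash
python3 - <<'E'
from h import *
st(); s=snap('wrist','w4'); w=cloud(s); x,y,z=w[...,0],w[...,1],w[...,2]
m=(z>.140)&(z<.148)&(np.hypot(x-.489,y+.186)<.03)
if m.sum()>10: print('knob',cv2.minEnclosingCircle((w[m][:,:2]*1000).astype(np.float32)))
m=(z>.132)&(z<.145)&(np.hypot(x-.441,y+.298)<.02)
if m.sum()>3:print('pin',w[m].mean(0),w[m].min(0),w[m].max(0),m.sum())
shift([.442,-.296,.24])
E
```

```text
t 19.12 yaw 0.7554 pos [ 0.4897 -0.1846  0.2418] F [ 0.555  -0.11   -1.0845] T [-0.0465  0.1405  0.0451] j6 0.323 w 70.5 ff 0.0 tilt [ 0.0007 -0.0006 -1.    ]
knob ((490.47174072265625, -183.29714965820312), 20.870750427246094)
units [-1.848  0.817  0.014]
```

View pics/w4.png

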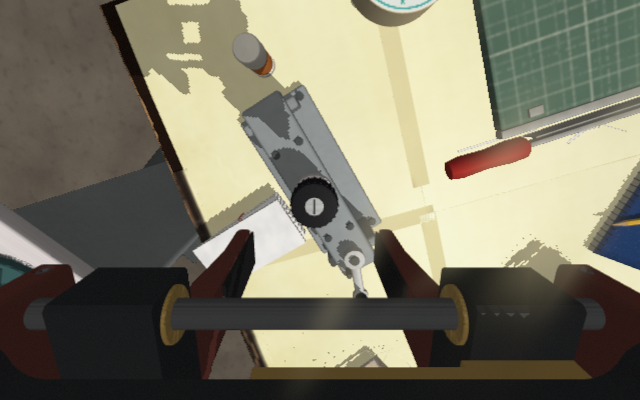

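The slot at (314,206) is unchanged after release. The lever hub is at (355,260), and its arm runs down to the hidden pin at about (362,300). I'll go above the pin.

{"op": "arm_command", "data": {"plan": [[-1.85, 0.82, 0, 0, 0, -1.5], [-1.85, 0.82, 0, 0, 0, -1.5], [-1.85, 0.82, 0, 0, 0, -1.5], [-1.85, 0.82, 0, 0, 0, -1.5]]}}

```text
t: 19.68
ee_pos: [0.4418, -0.2958, 0.2402]
ee_rot: [-2.782, -1.453, 0.001]
contact_force: [0.1, -0.3, -0.5]
gripper_width: 0.803
finger_force: 0.0
```

```bash
python3 - <<'E'
from h import *
st(); s=snap('wrist','w5'); w=cloud(s); x,y,z=w[...,0],w[...,1],w[...,2]
m=(z>.132)&(z<.145)&(np.hypot(x-.441,y+.298)<.02)
if m.sum()>3:print('pin',cv2.minEnclosingCircle((w[m][:,:2]*1000).astype(np.float32)),w[m].mean(0),m.sum())
m=(z>.098)&(z<.112)&(np.hypot(x-.468,y+.26)<.012); print('hub',w[m].mean(0),m.sum())
shift([.442,-.296,.24],[.442,-.296,.13])
E
```

```text
t 19.68 yaw 0.9629 pos [ 0.4418 -0.2958  0.2402] F [ 0.0771 -0.2723 -0.4821] T [-0.0678  0.1265  0.0282] j6 -0.113 w 70.7 ff 0.0 tilt [-0.002   0.0024 -1.    ]
pin ((442.2536315917969, -296.8282775878906), 6.401294231414795) [ 0.4426 -0.2962  0.1359] 169
hub [ 0.4686 -0.2602  0.1068] 455
units [-0.012  0.004  0.008]
units [-0.014  0.009  1.841]
```

{"op": "arm_command", "data": {"plan": [[-0.01, 0, 0.8, 0, 0, 0], [-0.01, 0, 1.5, 0, 0, 0], [-0.01, 0, 1.84, 0, 0, 0], [-0.01, 0, 1.84, 0, 0, 0], [-0.01, 0, 1.84, 0, 0, 0]]}}

```text
t: 20.35
ee_pos: [0.4431, -0.2964, 0.132]
ee_rot: [2.781, 1.459, 0.001]
contact_force: [0.1, 0.1, -0.1]
gripper_width: 0.801
finger_force: 0.0
```

{"op": "arm_command", "data": {"plan": [[0, 0, 0, 0, 0, 0], [0, 0, 0, 0, 0, 0], [0, 0, 0, 0, 0, 0], [0, 0, 0, 0, 0, 0], [0, 0, 0, 0, 0, 0], [0, 0, 0, 0, 0, 0], [0, 0, 0, 0, 0, 0]], "jaw": 0.05, "force": 12}}

```text
t: 21.22
ee_pos: [0.4422, -0.297, 0.1313]
ee_rot: [2.783, 1.457, -0.0]
contact_force: [-0.4, 0.7, 0.2]
gripper_width: 0.146
finger_force: 12.0
```

```bash
python3 - <<'E'
from h import *
st()
o=r.get_obs(); M=R.from_rotvec(o['ee_rot']).as_matrix(); hub=np.array([.468,-.260])
d=o['ee_pos'][:2]-hub; print('rad',np.hypot(*d),'az',np.degrees(np.arctan2(d[1],d[0])))
a0=np.arctan2(d[1],d[0]); rr=np.hypot(*d)
for k in range(1,11):
    t=-np.radians(8*k); p=hub+rr*np.array([np.cos(a0+t),np.sin(a0+t)])
    print(k,(M.T@np.r_[p-o['ee_pos'][:2],0]/.06).round(3))
E
```

```text
t 21.23 yaw 0.9647 pos [ 0.4422 -0.297   0.1313] F [-0.4443  0.6713  0.1858] T [-0.0897  0.1352 -0.0458] j6 -0.115 w 12.9 ff 12.0 tilt [-0.0001 -0.0001 -1.    ]
rad 0.04509764226521822 az -124.86920413700629
1 [ 0.008 -0.105  0.   ]
2 [ 0.03  -0.207  0.   ]
3 [ 0.066 -0.306  0.   ]
4 [ 0.115 -0.398  0.   ]
5 [ 0.177 -0.483  0.   ]
6 [ 0.25  -0.558  0.   ]
7 [ 0.333 -0.622 -0.   ]
8 [ 0.424 -0.674 -0.   ]
9 [ 0.521 -0.714 -0.   ]
10 [ 0.623 -0.739 -0.   ]
```

{"op": "arm_command", "data": {"plan": [[0.008, -0.105, 0, 0, 0, 1], [0.03, -0.207, 0, 0, 0, 2], [0.066, -0.306, 0, 0, 0, 3], [0.115, -0.398, 0, 0, 0, 4], [0.177, -0.483, 0, 0, 0, 5], [0.25, -0.558, 0, 0, 0, 6], [0.333, -0.622, 0, 0, 0, 7], [0.424, -0.674, 0, 0, 0, 8], [0.424, -0.674, 0, 0, 0, 8]]}}

```text
t: 22.35
ee_pos: [0.4246, -0.2531, 0.1313]
ee_rot: [3.132, -0.237, 0.003]
contact_force: [5.3, -0.2, -5.3]
gripper_width: 0.145
finger_force: 12.0
```

```bash
python3 - <<'E'
from h import *
st()
o=r.get_obs(); M=R.from_rotvec(o['ee_rot']).as_matrix(); hub=np.array([.468,-.260])
d=o['ee_pos'][:2]-hub; print('rad',np.hypot(*d),'az',np.degrees(np.arctan2(d[1],d[0])), 'F tool',M.T@o['contact_force'])
E
```

```text
t 22.35 yaw -0.1509 pos [ 0.4246 -0.2531  0.1313] F [ 5.2659 -0.1858 -5.3421] T [ 0.0535 -0.5632  0.0351] j6 1.043 w 12.7 ff 12.0 tilt [ 0.0019 -0.0006 -1.    ]
rad 0.043990035281416075 az 170.9911610235346 F tool [ 5.2237 -0.6097  5.352 ]
```

{"op": "arm_command", "data": {"plan": [[0, -0.05, 0, 0, 0, 0.5], [0.008, -0.105, 0, 0, 0, 1], [0.012, -0.13, 0, 0, 0, 1.1], [0.012, -0.13, 0, 0, 0, 1.1]]}}

```text
t: 22.85
ee_pos: [0.4259, -0.2487, 0.1314]
ee_rot: [3.101, -0.47, 0.002]
contact_force: [0.7, -11.0, -7.5]
gripper_width: 0.149
finger_force: 12.0
```

```bash
cat > g.py <<'E'
from h import *
st()
o=r.get_obs(); M=R.from_rotvec(o['ee_rot']).as_matrix(); hub=np.array([.468,-.260])
d=o['ee_pos'][:2]-hub; print('rad',np.hypot(*d),'az',np.degrees(np.arctan2(d[1],d[0])), 'F tool',M.T@o['contact_force'])
E
python3 g.py
```

```text
t 22.85 yaw -0.301 pos [ 0.4259 -0.2487  0.1314] F [  0.7052 -11.0455  -7.5267] T [-1.7285  0.1871  0.0993] j6 1.209 w 13.1 ff 12.0 tilt [ 0.0006 -0.0056 -1.    ]
rad 0.04361730258610859 az 164.917714491014 F tool [ 3.9313 10.3011  7.5883]
```

{"op": "arm_command", "data": {"plan": [[0, -0.03, 0, 0, 0, 0], [0, -0.03, 0, 0, 0, 0], [0, -0.03, 0, 0, 0, 0]]}}

```text
t: 23.22
ee_pos: [0.426, -0.2485, 0.1314]
ee_rot: [3.098, -0.469, 0.002]
contact_force: [-3.4, -16.6, -8.9]
gripper_width: 0.143
finger_force: 12.0
```

```bash
python3 g.py
```

```text
t 23.23 yaw -0.3003 pos [ 0.426  -0.2485  0.1314] F [ -3.3665 -16.5888  -8.9425] T [-2.7398  0.732   0.065 ] j6 1.212 w 12.6 ff 12.0 tilt [-0.0001 -0.0081 -1.    ]
rad 0.043533622216840616 az 164.7416834672476 F tool [ 1.6709 16.772   9.0775]
```

{"op": "arm_command", "data": {"plan": [[0, 0, 0, 0, 0, 0], [0, 0, 0, 0, 0, 0], [0, 0, 0, 0, 0, 0], [0, 0, 0, 0, 0, 0], [0, 0, -0.5, 0, 0, 0], [0, 0, -1.2, 0, 0, 0], [0, 0, -2, 0, 0, 0], [0, 0, -2, 0, 0, 0], [0, 0, -2, 0, 0, 0]], "jaw": 0.5}}

```text
t: 24.35
ee_pos: [0.4255, -0.2432, 0.2508]
ee_rot: [-3.105, 0.478, 0.001]
contact_force: [0.1, 0.3, -0.7]
gripper_width: 0.498
finger_force: 0.0
```

```bash
python3 - <<'E'
from h import *
st(); snap('top','t2'); s=snap('wrist','w6'); w=cloud(s); x,y,z=w[...,0],w[...,1],w[...,2]
m=(z>.132)&(z<.145)&(np.hypot(x-.425,y+.249)<.02)
if m.sum()>3:
  c=cv2.minEnclosingCircle((w[m][:,:2]*1000).astype(np.float32)); print('pin',c); d=np.array(c[0])-[468,-260]; print(np.degrees(np.arctan2(d[1],d[0])))
E
```

```text
t 24.35 yaw -0.3054 pos [ 0.4255 -0.2432  0.2508] F [ 0.1338  0.266  -0.7044] T [ 0.0076  0.1588 -0.0577] j6 1.216 w 43.8 ff 0.0 tilt [-0.0006  0.0003 -1.    ]
pin ((425.0910949707031, -248.65589904785156), 6.268024444580078)
165.19116437594386
```

View pics/w6.png

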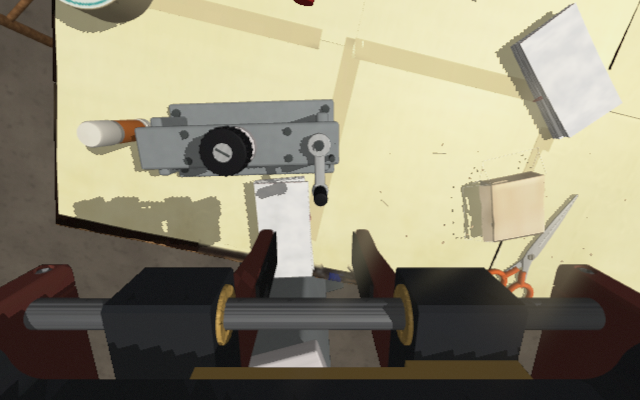

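The lever is now across the bridge at its stop, with the hub at (318,145) and the pin at (320,197). The knob slot at (223,152) is where I left it, and the glue stick and cards haven't moved. The gripper is clear of everything.

```bash
python3 -c "
from workcell import r
print(r.sign_off())"
```

```text
the job is handed in; nothing more can be done
None
```

The job is handed in: I turned the knob to bottom (about 0.16 rad past first touch), backed it off 1/6 turn from first touch, and swung the lock lever to its stop. It took about 24 s, and the cards and glue stick look unmoved in the last picture.

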